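Relieve the hydraulic pack and dip its tank

TASK

Take an oil-level reading on the small hydraulic power pack: first push the sprung relief plunger on its lid all the way down and keep it down for a good second, so that the oil runs back into the tank. Then take the dip rod from its tray, slide it tip first down the slanted dip tube until its collar sits on the mouth of the tube, and draw it straight out again. Finish still holding the rod, at rest and level with its notched face up, clear of everything and at least 15 cm above the bench; leave the jar and the small roll of tape where they are.

Things in the scene. Friction and masses are not known exactly. Their poses are not given: they have to be found in the camera images.
- power_pack: grey steel tank 104 x 150 mm, 118 mm high to its lid, fixed; on the lid a motor, a pump block with gauge, a breather cap and the relief valve, all under 192 mm. Origin at the centre of its underside on the bench, z up, x across its width, y along its length to the dip tube's end. A monitor 0.33 m high stands between it and the robot's right side: come in from above
- relief_plunger (a joint): travel of the relief plunger in m: 0 = up, 0.010 = fully down. It moves straight down, needs about 5 N to start and 12 N at the bottom of its stroke, where it meets a hard stop, and springs back up when let go
- plunger_top (a point): centre of the flat top face of the relief plunger, a black mushroom knob 24 mm across, on the lid near the dip tube's end; 180 mm above the bench when up
- dip_tube: steel dip tube (guide tube) on the tank's end, fixed, leaning outwards at 45 degrees. Origin at the centre of its open mouth, 143 mm above the bench; z runs along the bore, out of the mouth (away from the tank and up at 45 degrees). Bore 12 mm; the mouth is a funnel 24 mm wide inside, 30 mm outside, that narrows to the bore over 14 mm; inside, the way is free for the whole rod
- rod_tray: aluminium drip tray 164 x 64 mm on feet, rim 26 mm high, fixed; two rests carry the rod level, its axis 62 mm above the bench. Origin on the bench under its centre, x along the rod to the tip. Rests 8 mm thick, 32 mm wide, at x = -71 mm (handle's root, lips 58 mm high) and +38 mm (lips 69 mm high); the handle is free beyond x = -82 mm. A terminal 0.3 m high stands between tray and robot
- dip_rod: gauge rod, about 100 g: steel rod 9 mm thick, 120 mm long; round collar 32 mm wide, 6 mm thick; black handle 18 mm wide (along y), 24 mm high (z), from x = -12 to -96 mm. Origin on the axis at the collar's face towards the tip (it comes to sit on the tube's mouth); x along the rod to the tip, z out of the flat notched reading face, uppermost at the start. Balance point at x = +18 mm
- rod_tip (a point): the very end of the rod's tip, on its axis, 120 mm from the origin of dip_rod
- rod_handle (a point): middle of the free part of the handle, on the rod's axis, at x = -56 mm of dip_rod: a good place to grip, across the 18 mm width
- sample_jar: white jar with a yellow screw lid, 68 mm across, 73 mm high; leave it alone. Origin at the centre of its underside
- tape: small roll of blue tape lying flat, 56 mm across, 19 mm high, near the rod's handle end; leave it alone. Origin at the centre of its underside

How it is judged (in metres and radians):
On the way, in this order (a step that is already met when the one before it is completed fails the run):
1. the relief plunger is held fully down (travel over 9 mm) for 0.8 s (value of joint relief_plunger above 0.009 m), for 0.8 s.
2. the dip rod is in the dip tube with its collar on the mouth (collar face less than 4 mm above the mouth along the bore, centres within 5.7 mm, axes within 0.1 rad), held by the fingers (z of dip_rod in the frame of dip_tube below 0.004 m and distance between dip_rod and dip_tube below 0.0057 m and angle between the x axis of dip_rod and the z axis of dip_tube, either way round below 0.1 rad and contact force between the fingers and dip_rod above 1 N), for 0.2 s.
3. the rod is drawn out, its tip outside the mouth (z of rod_tip in the frame of dip_tube above 0.005 m and contact force between the fingers and dip_rod above 1 N), for 0.1 s.
At the end, for the whole second after the job is handed in: The fingers still hold the dip rod, at rest (under 20 mm/s), level with its notched face up (its z axis within 0.17 rad of vertical), tip and handle over 150 mm above the bench, the tip over 30 mm from the tube's mouth, the rod touching neither pack nor tray; the plunger is up again (under 2 mm) (contact force between the fingers and dip_rod above 1 N and angle between dip_rod's own z axis and vertical below 0.17 rad and height (world z) of each of rod_tip, rod_handle above 0.15 m and distance between rod_tip and dip_tube above 0.03 m and contact force between dip_rod and power_pack below 0.05 N and contact force between dip_rod and rod_tray below 0.05 N and linear speed of dip_rod below 0.02 m/s and value of joint relief_plunger below 0.002 m); the arm keeps its last pose, push and grip.
It fails at once if the jar or the small roll of tape is moved by more than 20 mm (distance of any of sample_jar, tape from where it was at the start of the episode above 0.02 m).
It also fails if it takes over 66 s, if anything falls off the work surface, if the arm or the gripper's body presses on something with over 40 N, if the wrist force passes 120 N, or if a joint passes its speed limit or range.

ROBOT

A 7-joint arm with a two-finger parallel gripper is mounted at the origin on the work surface; the furniture and walls round the work are solid. World frame = base frame: x ahead of the robot, y to its left, z up, the work surface at z = 0. Lengths are in m, angles in degrees, forces in N, time in s.
With the tool pointing down it reaches from about 0.4 to 0.85 m from the base axis. Payload 10.4 kg.
Tool frame: the origin (TCP) lies at the very end of the fingers, on their centre line; the grasp point (between the pads) lies 19 mm behind it; z points along the fingers, y is the direction in which the jaws open and shut (so a half turn about z gives the same grasp; the last joint's range is limited). The gripper opens to 85 mm and grips with 20 to 120 N. Pads are 22 mm wide; open, the fingers measure 114 mm over their backs; the gripper's body (76 mm by 85 mm) begins 54 mm behind the grasp point. The pads swing forward as they close: fully open they stand 13 mm farther back than shut.
Start: joints at [-77.957, 19.034, -3.707, 83.658, 1.238, 77.344, -5.071], TCP at [0.144, 0.608, 0.231] pointing down, gripper open.
Joint ranges: [-148.97, 148.97], [-28.65, 121.19], [-84.17, 76.75], [9.2, 138.47], [-72.65, 252.65], [3.7, 117.97], [-149.18, 149.18]. Speed limits (degrees/s): [127.2, 127.2, 159.86, 159.86, 180, 180, 180].

INTERFACE

Orientations are given as a 3x3 rotation matrix whose columns are the frame's x, y, z axes.
In Python, from bench import * gives the robot as it stands. The module is installed in compiled form; this text tells all that it offers.
- The arm moves only by the tool drive_tool, never from a script. Its argument "deltas" is a list of rows, each an object of numbers: "x", "y", "z": the shift along the tool's x, y, z in cm; "ax", "ay", "az": the turn, a rotation vector about the tool's x, y, z in rad; "hand": the finger opening in cm, from 0 to 8.54. In form: [{"x": .., "y": .., "z": .., "ax": .., "ay": .., "az": .., "hand": ..}, ...]. A call has 1 to 10 rows; each row shifts and turns the commanded pose from where the row before left it, along the tool's axes as they then stand; what a row does not reach is not made up. A row lasts 1/8 s, in which the tool goes at most 62.5 mm and 10.7 degrees, less where a joint would pass 70% of its speed; a pose out of reach is approached as far as the arm can. A call with a gripper value outside its range is refused whole. The fingers move at their own pace and stop on an object; "grip_force" is the grip in N (left out, the last holds). Time passes only in rows, so rows that do not move let the fingers close. It gives the time, the measured TCP pose, the force and the opening at its end, in the units of the state.
- state(): the state, without advancing time (a new reading comes with each control period).
- capture(name): name is "scene" or "top"; returns the picture (420x560x3 uint8, red, green, blue); there is no depth.
- camera_model(name): a dict with "mtx" (3x3 intrinsics, pixels), "origin" and "attitude" of the camera in the world. Camera axes: x right, y up, looking along -z (the intrinsics and any distortion apply to the point x, -y, -z); pixel columns grow to the right and rows downward; lengths in m; the calibration is good to about 2 mm. A picture is of the moment at which its call begins. camera_model takes no time and is no camera call.
- finish_job(): hands the job in, once; it reports no verdict.
The state is a dict: "t": time; "joint_positions": joint angles; "joint_vel": joint speeds; "joint_torque": joint torques, N m; "eef_pos": TCP position; "eef_rot": TCP orientation; "ft_force": force on the tool from outside, world axes, zero at the start; "moment": the same for the moment, N m; "gripper_width": finger opening in m.
Only numpy, scipy, OpenCV 4.12 (cv2) and the standard library are available. Lean on these libraries where they do the work, as an engineer would, in place of code of your own. Each camera call takes 0.05 s, during which the arm holds its last target.

## Working session

There is one attempt and no reset: what is moved stays moved. The work goes in short steps, Python scripts to look and compute and a tool call to move; the robot and the scene stay as the last step left them, time stands still between calls to the robot, and variables do not carry over. Pictures are saved under pics/ and viewed, and the job is handed in when it is done.

Besides the shell and the picture viewer there is one more tool, called after "Emit:" as name(argument=value, ...) on one line, values as JSON. drive_tool: Moves the arm, as the interface text tells. Its arguments: {"type":"object","properties":{"deltas":{"type":"array","items":{"type":"object","properties":{"x":{"type":"number"},"y":{"type":"number"},"z":{"type":"number"},"ax":{"type":"number"},"ay":{"type":"number"},"az":{"type":"number"},"hand":{"type":"number"}}}},"grip_force":{"type":"number"}},"required":["deltas"]}

```bash
mkdir -p pics; ls; python3 - <<'E'
from bench import *
import cv2,json
s=state();print(s)
for n in("scene","top"):
    im=capture(n);cv2.imwrite(f"pics/{n}0.png",im[:,:,::-1]);print(n,camera_model(n))
E
```

```text
pics
{'t': 0.0, 'joint_positions': array([-77.95657631,  19.0721187 ,  -3.70750194,  83.70577631,
         1.23867506,  77.34371005,  -5.06809544]), 'joint_vel': array([ 0.03617549,  0.04354565, -0.01369473, -0.08732233,  0.00209488,
       -0.1189872 , -0.01272802]), 'joint_torque': array([ 6.12964868e-04, -6.25451303e+01,  4.95358603e-02, -3.91606450e+01,
        1.61970116e-02,  9.86825471e-03, -6.34174739e-05]), 'eef_pos': array([0.14410772, 0.60777263, 0.2305163 ]), 'eef_rot': array([[-9.73042816e-01,  2.30624405e-01, -2.48386558e-04],
       [ 2.30624524e-01,  9.73041806e-01, -1.40435177e-03],
       [-8.21872858e-05, -1.42377843e-03, -9.99998983e-01]]), 'ft_force': array([-0.15376515,  0.29450972, -0.62291718]), 'moment': array([ 0.01488625, -0.00338941,  0.02073439]), 'gripper_width': 0.0855083161121938}
scene {'mtx': array([[542.86423173,   0.        , 276.14964632],
       [  0.        , 542.86423173, 214.79356437],
       [  0.        ,   0.        ,   1.        ]]), 'origin': array([ 0.65634579, -0.74583025,  0.94444561]), 'attitude': array([[ 0.99239848, -0.08348284,  0.0904205 ],
       [ 0.12297257,  0.70132221, -0.70215733],
       [-0.00479581,  0.70793911,  0.70625719]])}
top {'mtx': array([[383.06260055,   0.        , 275.1646433 ],
       [  0.        , 383.06260055, 208.12899536],
       [  0.        ,   0.        ,   1.        ]]), 'origin': array([0.37566788, 0.0526219 , 1.10285144]), 'attitude': array([[-0.01797741,  0.98638766, -0.16345087],
       [-0.99952429, -0.0218274 , -0.02178888],
       [-0.02505999,  0.16298141,  0.98631083]])}
```

View pics/scene0.png

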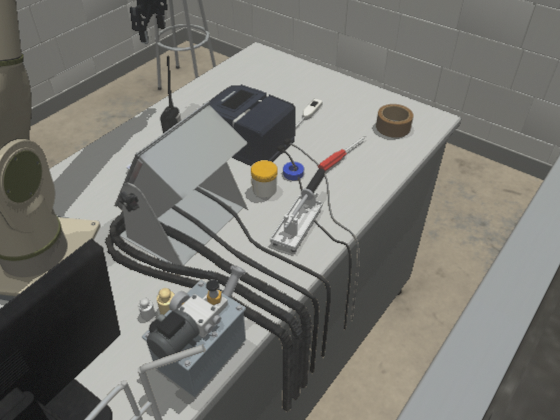

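View pics/top0.png

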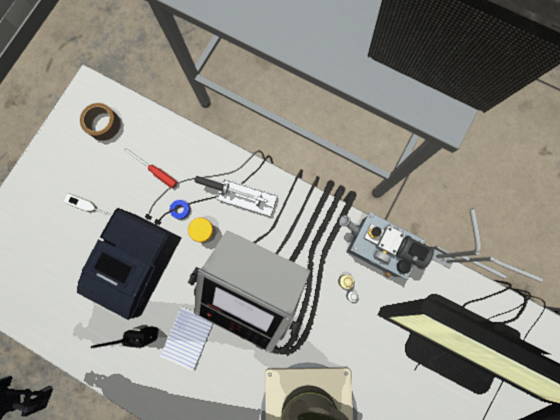

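```bash
python3 - <<'E'
import cv2
a=cv2.imread("pics/scene0.png");b=cv2.imread("pics/top0.png")
def z(im,x,y,w,h,n,k):cv2.imwrite(n,cv2.resize(im[y:y+h,x:x+w],None,fx=k,fy=k,interpolation=cv2.INTER_CUBIC))
z(a,130,250,130,130,"pics/a1.png",4.5)
z(a,240,140,130,110,"pics/a2.png",5)
z(b,325,200,130,95,"pics/b1.png",6)
z(b,155,165,130,85,"pics/b2.png",6)
E
```

```text
(no output)
```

View pics/a1.png

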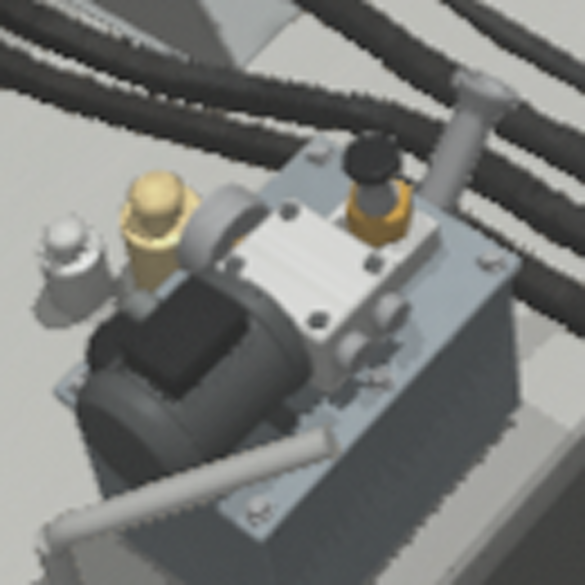

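View pics/a2.png

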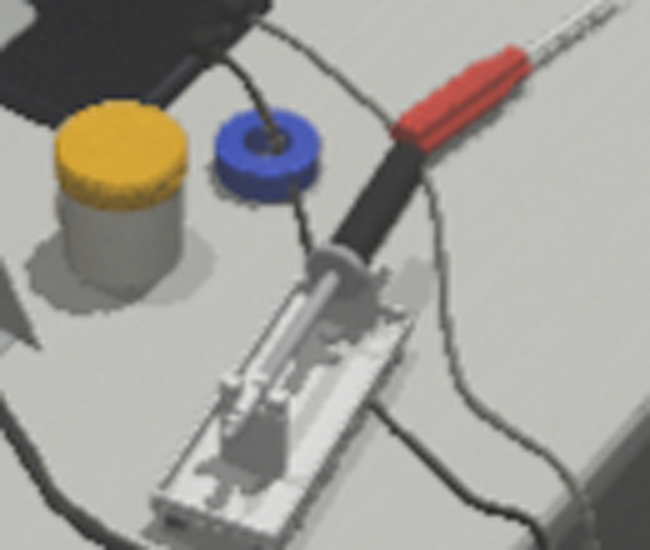

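View pics/b1.png

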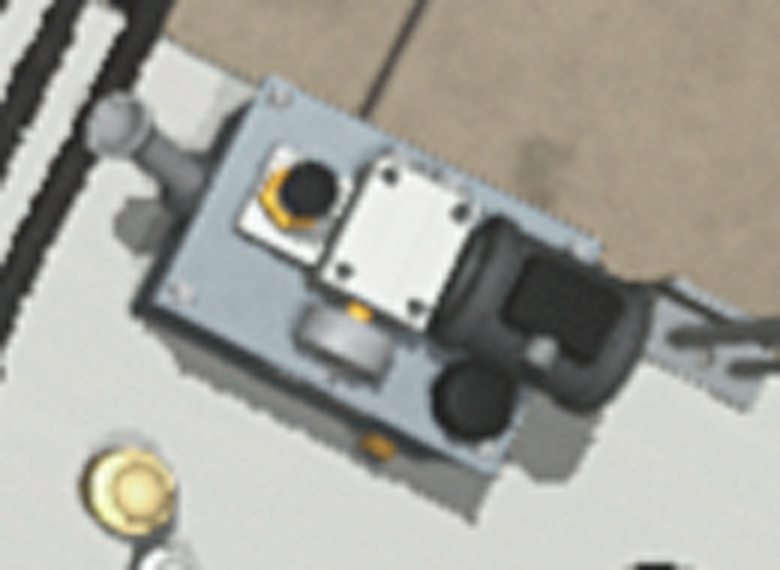

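View pics/b2.png

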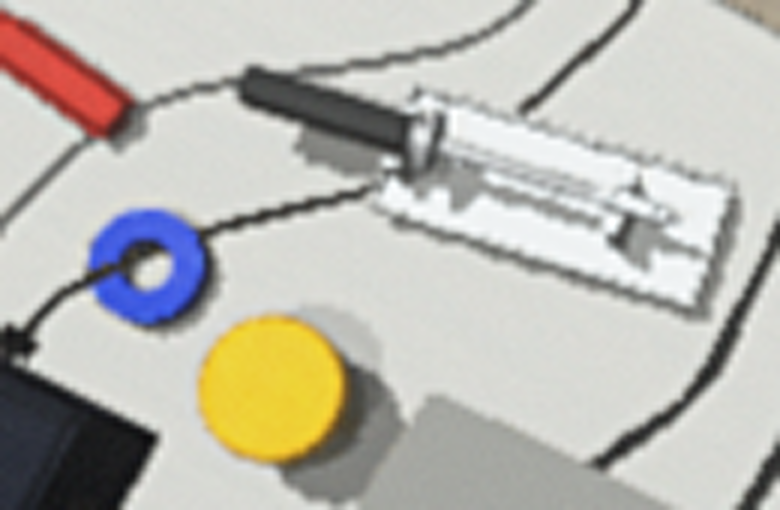

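```bash
cat > h.py <<'E'
import numpy as np,cv2
from bench import *
C={n:camera_model(n) for n in("scene","top")}
def ray(n,p):
    m=C[n];d=np.linalg.inv(m["mtx"])@np.array([p[0],p[1],1.]);d=m["attitude"]@(d*[1,-1,-1]);return m["origin"],d/np.linalg.norm(d)
def plane(n,p,z):
    o,d=ray(n,p);return o+d*(z-o[2])/d[2]
def tri(ps,pt):
    o1,d1=ray("scene",ps);o2,d2=ray("top",pt)
    s=np.linalg.lstsq(np.c_[d1,-d2],o2-o1,rcond=None)[0]
    a=o1+s[0]*d1;b=o2+s[1]*d2;return (a+b)/2,np.linalg.norm(a-b)
def proj(n,P):
    m=C[n];q=m["attitude"].T@(np.asarray(P,float)-m["origin"]);q=m["mtx"]@(q*[1,-1,-1]);return q[:2]/q[2]
E
python3 - <<'E'
from h import *
np.set_printoptions(precision=4,suppress=True)
a1=lambda x,y:(130+x/4.5-.4,250+y/4.5-.4)
a2=lambda x,y:(240+x/5-.4,140+y/5-.4)
b1=lambda x,y:(325+x/6-.4,200+y/6-.4)
b2=lambda x,y:(155+x/6-.4,165+y/6-.4)
for n,s,t in [("plunger",a1(373,152),b1(308,187)),("mouth",a1(489,90),b1(116,122)),
 ("lidfarR",a1(521,262),b1(270,78)),("bolt1",a1(491,260),b1(280,96)),("bolt2",a1(319,150),b1(182,292)),
 ("boltback",a1(259,512),b1(582,245)),
 ("hend",a2(408,160),b2(246,84)),("collar",a2(335,265),b2(422,140)),("rtip",a2(240,415),b2(668,215))]:
    print(n,*tri(s,t))
print("plunger planes",plane("scene",a1(373,152),.18),plane("top",b1(308,187),.18))
print("mouth planes",plane("scene",a1(489,90),.143),plane("top",b1(116,122),.143))
print("lid",[plane("top",b1(*p),.118)for p in((270,78),(145,303),(495,470),(600,240))])
print("hand",[plane("top",b2(*p),.062)for p in((246,84),(408,130),(425,140),(668,215))])
print("tray",[plane("top",b2(*p),.026)for p in((418,88),(738,185),(700,318),(375,207))])
print("tape",plane("top",b2(150,265),.019),"jar",plane("top",b2(272,388),.073))
E
```

```text
plunger [ 0.4678 -0.1686  0.1787] 0.0009648427736938747
mouth [ 0.5005 -0.0997  0.1384] 0.001997163094778661
lidfarR [ 0.5229 -0.1699  0.1154] 0.0016491845842257391
bolt1 [ 0.5128 -0.1731  0.1202] 0.0014788789624708082
bolt2 [ 0.4303 -0.1267  0.1207] 0.0005427327269681764
boltback [ 0.4462 -0.2965  0.1205] 0.0018340942779413514
hend [0.6368 0.2973 0.0615] 0.0008251261411161483
collar [0.6074 0.2143 0.063 ] 0.0014897209408611949
rtip [0.571  0.101  0.0698] 0.00439614550652385
plunger planes [ 0.4677 -0.1698  0.18  ] [ 0.4681 -0.1682  0.18  ]
mouth planes [ 0.5004 -0.1038  0.143 ] [ 0.5008 -0.0987  0.143 ]
lid [array([ 0.5218, -0.1696,  0.118 ]), array([ 0.4263, -0.1112,  0.118 ]), array([ 0.3541, -0.2535,  0.118 ]), array([ 0.4492, -0.3048,  0.118 ])]
hand [array([0.637 , 0.2973, 0.062 ]), array([0.6132, 0.2212, 0.062 ]), array([0.6083, 0.2133, 0.062 ]), array([0.5703, 0.1008, 0.062 ])]
tray [array([0.6421, 0.2223, 0.026 ]), array([0.5908, 0.0688, 0.026 ]), array([0.5271, 0.088 , 0.026 ]), array([0.5841, 0.2427, 0.026 ])]
tape [0.5595 0.3524 0.019 ] jar [0.4927 0.2807 0.073 ]
```

```bash
python3 - <<'E'
from h import *
np.set_printoptions(precision=4,suppress=True)
a=cv2.imread("pics/scene0.png");b=cv2.imread("pics/top0.png")
def z(im,x,y,w,h,k):return cv2.resize(im[y:y+h,x:x+w],None,fx=k,fy=k,interpolation=cv2.INTER_NEAREST)
A=z(a,218,258,33,30,12);B=z(b,333,208,33,30,12)
cv2.imwrite("pics/mouth.png",np.hstack([A,B]))
def dark(im,x,y,w,h,th):
    g=im[y:y+h,x:x+w].max(2);m=(g<th).astype(np.uint8)
    n,l,s,c=cv2.connectedComponentsWithStats(m)
    return n,l,s,c+[x,y]
for im,box,th in((a,(195,270,40,30),70),(b,(365,222,25,20),60),(b,(190,170,45,30),85),(a,(300,160,35,35),80)):
    n,l,s,c=dark(im,*box,th)
    i=1+np.argmax(s[1:,4]);ys,xs=np.nonzero(l==i)
    r=cv2.minAreaRect(np.c_[xs+box[0],ys+box[1]].astype(np.float32))
    print(s[i],c[i],r, cv2.boxPoints(r).round(1).tolist())
E
```

```text
[  0   0  33  22 340] [211.2353 279.1118] ((209.18869018554688, 280.8396301269531), (33.24125289916992, 18.54367446899414), 15.945395469665527) [[190.6999969482422, 285.20001220703125], [195.8000030517578, 267.3999938964844], [227.6999969482422, 276.5], [222.60000610351562, 294.29998779296875]]
[ 7  5  9  9 56] [376.0893 231.2857] ((376.15380859375, 231.23074340820312), (7.765803337097168, 7.765803337097168), 56.3099365234375) [[370.79998779296875, 230.1999969482422], [377.20001220703125, 225.8000030517578], [381.5, 232.3000030517578], [375.1000061035156, 236.60000610351562]]
[  5   6  29  19 190] [209.4579 183.3632] ((210.26397705078125, 183.36671447753906), (32.166343688964844, 9.015230178833008), 25.64100456237793) [[193.8000030517578, 180.5], [197.6999969482422, 172.3000030517578], [226.6999969482422, 186.3000030517578], [222.8000030517578, 194.39999389648438]]
[  7   8  18  25 191] [315.9476 179.7277] ((316.0764465332031, 179.59413146972656), (8.129828453063965, 24.236095428466797), 32.47119140625) [[306.1000061035156, 187.60000610351562], [319.20001220703125, 167.1999969482422], [326.0, 171.60000610351562], [313.0, 192.0]]
```

View pics/mouth.png

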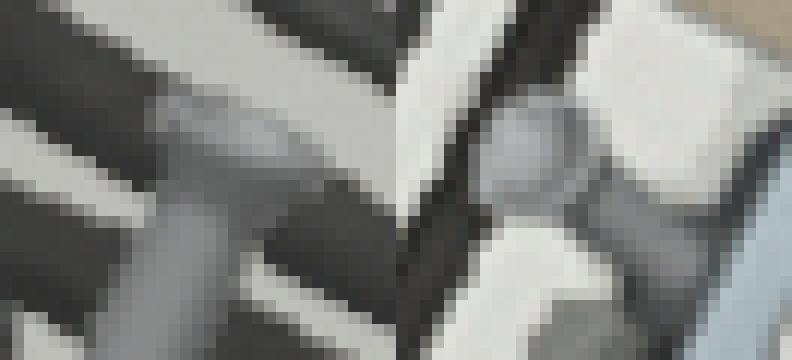

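```bash
python3 - <<'E'
from h import *
np.set_printoptions(precision=4,suppress=True)
for s in((237.1,268.5),(237.5,269)):
  for t in((342.8,220.2),(343.3,220.2)): print(tri(s,t),plane("scene",s,.143),plane("top",t,.143))
print("pl",plane("top",(376.1,231.2),.18))
# handle: minarea rect centre/ends
print("handle",tri((316.1,179.6),(210.0,183.2)))
print("monitor",[plane("top",p,.33) for p in((380,310),(430,296),(558,362))])
print("terminal",[plane("top",p,.30) for p in((222,232),(308,265),(295,350),(193,300))])
o=np.array([.5003,-.101,.143]);
print(proj("top",o),proj("scene",o))
E
```

```text
(array([ 0.4988, -0.0971,  0.1387]), np.float64(0.004100988960339195)) [ 0.4978 -0.1014  0.143 ] [ 0.5002 -0.0958  0.143 ]
(array([ 0.4988, -0.0981,  0.1398]), np.float64(0.003670462923773181)) [ 0.4978 -0.1014  0.143 ] [ 0.5002 -0.0971  0.143 ]
(array([ 0.4992, -0.0972,  0.1373]), np.float64(0.003543781597287648)) [ 0.4987 -0.1025  0.143 ] [ 0.5002 -0.0958  0.143 ]
(array([ 0.4993, -0.0983,  0.1384]), np.float64(0.0031134435324280873)) [ 0.4987 -0.1025  0.143 ] [ 0.5002 -0.0971  0.143 ]
pl [ 0.4671 -0.1685  0.18  ]
handle (array([0.6238, 0.2562, 0.0682]), np.float64(0.0049733927105599755))
monitor [array([ 0.2983, -0.1308,  0.33  ]), array([ 0.3233, -0.2294,  0.33  ]), array([ 0.198 , -0.4582,  0.33  ])]
terminal [array([0.4601, 0.1835, 0.3   ]), array([0.3879, 0.0045, 0.3   ]), array([0.2203, 0.0359, 0.3   ]), array([0.3212, 0.2426, 0.3   ])]
[344.867  220.1126] [238.4561 268.4613]
```

```bash
cat >> h.py <<'E'
from scipy.spatial.transform import Rotation as Ro
def Rt(yaw_tip,pitch):
    """tool rot for rod with tip heading yaw (deg), tip dipping pitch deg below level"""
    c,s=np.cos(np.radians(yaw_tip)),np.sin(np.radians(yaw_tip));cp,sp=np.cos(np.radians(pitch)),np.sin(np.radians(pitch))
    rx=np.array([c*cp,s*cp,-sp]);ry=np.array([-s,c,0]);rz=np.cross(rx,ry)
    return np.c_[-rx,ry,-rz]
def delta(P,R=None,R0=None):
    s=state();R0=s["eef_rot"] if R0 is None else R0
    d=R0.T@(np.asarray(P)-s["eef_pos"])*100
    w=Ro.from_matrix(R0.T@R).as_rotvec() if R is not None else None
    np.set_printoptions(precision=3,suppress=True)
    print("pos",s["eef_pos"],"shift cm",d,"turn",w)
E
python3 - <<'E'
from h import *
delta([.5,.3,.43],Rt(241.7,0))
delta([.467,-.1685,.3],Rt(241.7,0),Rt(241.7,0))
E
```

```text
pos [0.144 0.608 0.231] shift cm [-41.73  -21.766 -19.911] turn [-0.001  0.001  1.832]
pos [0.144 0.608 0.231] shift cm [-53.044  65.232  -6.941] turn [0. 0. 0.]
```

Emit:
drive_tool(deltas=[{"z": -4}, {"z": -5}, {"z": -5}, {"z": -4}, {"z": -2, "hand": 0}, {"x": 0, "hand": 0}])

```text
validation failed for argument at $.de...
```

Emit:
drive_tool(deltas=[{"x": 0, "y": 0, "z": -4, "ax": 0, "ay": 0, "az": 0, "hand": 8.5}, {"x": 0, "y": 0, "z": -5, "ax": 0, "ay": 0, "az": 0, "hand": 8.5}, {"x": 0, "y": 0, "z": -5, "ax": 0, "ay": 0, "az": 0, "hand": 8.5}, {"x": 0, "y": 0, "z": -4, "ax": 0, "ay": 0, "az": 0, "hand": 4}, {"x": 0, "y": 0, "z": -2, "ax": 0, "ay": 0, "az": 0, "hand": 0}, {"x": 0, "y": 0, "z": 0, "ax": 0, "ay": 0, "az": 0, "hand": 0}])

```text
t: 0.85
eef_pos: [0.1442, 0.6085, 0.4323]
eef_rot: [[-0.973, 0.231, 0.0], [0.231, 0.973, 0.002], [0.0, 0.002, -1.0]]
ft_force: [0.2, 0.2, -0.2]
gripper_width: 0.0321
```

Emit:
drive_tool(deltas=[{"x": -4, "y": -2, "z": 0, "ax": 0, "ay": 0, "az": 0, "hand": 0}, {"x": -4, "y": -2, "z": 0, "ax": 0, "ay": 0, "az": 0, "hand": 0}, {"x": -4, "y": -2, "z": 0, "ax": 0, "ay": 0, "az": 0, "hand": 0}, {"x": -4, "y": -2, "z": 0, "ax": 0, "ay": 0, "az": 0, "hand": 0}, {"x": -4, "y": -2, "z": 0, "ax": 0, "ay": 0, "az": 0, "hand": 0}, {"x": -4, "y": -2, "z": 0, "ax": 0, "ay": 0, "az": 0, "hand": 0}, {"x": -4, "y": -2, "z": 0, "ax": 0, "ay": 0, "az": 0, "hand": 0}, {"x": -4, "y": -2, "z": 0, "ax": 0, "ay": 0, "az": 0, "hand": 0}, {"x": -4, "y": -2, "z": 0, "ax": 0, "ay": 0, "az": 0, "hand": 0}, {"x": -4, "y": -2, "z": 0, "ax": 0, "ay": 0, "az": 0, "hand": 0}])

```text
t: 2.1
eef_pos: [0.488, 0.32, 0.4295]
eef_rot: [[-0.973, 0.231, -0.002], [0.231, 0.973, -0.001], [0.001, -0.002, -1.0]]
ft_force: [-0.4, 0.3, 0.6]
gripper_width: -0.0
```

Emit:
drive_tool(deltas=[{"x": 0, "y": 0, "z": 0, "ax": 0, "ay": 0, "az": 0.18, "hand": 0}, {"x": 0, "y": 0, "z": 0, "ax": 0, "ay": 0, "az": 0.18, "hand": 0}, {"x": 0, "y": 0, "z": 0, "ax": 0, "ay": 0, "az": 0.18, "hand": 0}, {"x": 0, "y": 0, "z": 0, "ax": 0, "ay": 0, "az": 0.18, "hand": 0}, {"x": 0, "y": 0, "z": 0, "ax": 0, "ay": 0, "az": 0.18, "hand": 0}, {"x": 0, "y": 0, "z": 0, "ax": 0, "ay": 0, "az": 0.18, "hand": 0}, {"x": 0, "y": 0, "z": 0, "ax": 0, "ay": 0, "az": 0.18, "hand": 0}, {"x": 0, "y": 0, "z": 0, "ax": 0, "ay": 0, "az": 0.18, "hand": 0}, {"x": 0, "y": 0, "z": 0, "ax": 0, "ay": 0, "az": 0.18, "hand": 0}, {"x": 0, "y": 0, "z": 0, "ax": 0, "ay": 0, "az": 0.18, "hand": 0}])

```text
t: 3.35
eef_pos: [0.487, 0.321, 0.4294]
eef_rot: [[0.451, 0.892, -0.002], [0.892, -0.451, -0.001], [-0.002, -0.001, -1.0]]
ft_force: [-0.9, 0.1, -0.4]
gripper_width: 0.0002
```

```bash
python3 - <<'E'
from h import *
delta([.467,-.1685,.3],Rt(241.7,0));print(state()["joint_positions"],state()["t"])
E
```

```text
pos [0.487 0.321 0.429] shift cm [-44.561  20.321  13.015] turn [-0.001  0.002  0.026]
[-56.214  12.787  23.488  69.431  -5.116  98.919 -60.855] 3.35
```

Emit:
drive_tool(deltas=[{"x": -4.46, "y": 2.03, "z": 0, "ax": 0, "ay": 0, "az": 0.026, "hand": 0}, {"x": -4.5, "y": 1.9, "z": 0, "ax": 0, "ay": 0, "az": 0, "hand": 0}, {"x": -4.5, "y": 1.9, "z": 0, "ax": 0, "ay": 0, "az": 0, "hand": 0}, {"x": -4.5, "y": 1.9, "z": 0, "ax": 0, "ay": 0, "az": 0, "hand": 0}, {"x": -4.5, "y": 1.9, "z": 0, "ax": 0, "ay": 0, "az": 0, "hand": 0}, {"x": -4.5, "y": 1.9, "z": 1, "ax": 0, "ay": 0, "az": 0, "hand": 0}, {"x": -4.5, "y": 1.9, "z": 2, "ax": 0, "ay": 0, "az": 0, "hand": 0}, {"x": -4.5, "y": 1.9, "z": 3, "ax": 0, "ay": 0, "az": 0, "hand": 0}, {"x": -4.5, "y": 1.9, "z": 4, "ax": 0, "ay": 0, "az": 0, "hand": 0}, {"x": -4.5, "y": 1.9, "z": 4, "ax": 0, "ay": 0, "az": 0, "hand": 0}])

```text
t: 4.6
eef_pos: [0.4455, -0.1658, 0.2894]
eef_rot: [[0.468, 0.883, -0.001], [0.883, -0.468, 0.001], [0.0, -0.001, -1.0]]
ft_force: [2.3, 0.1, 0.2]
gripper_width: 0.0001
```

```bash
python3 - <<'E'
from h import *
delta([.467,-.1685,.215],Rt(241.7,0));print(state()["joint_positions"],state()["t"])
E
```

```text
pos [ 0.446 -0.166  0.289] shift cm [0.762 2.032 7.443] turn [-0.001 -0.     0.006]
[-35.937  -5.794  48.449 102.107   4.335  81.831 -16.189] 4.6
```

Emit:
drive_tool(deltas=[{"x": 0.4, "y": 1.0, "z": 3, "ax": 0, "ay": 0, "az": 0, "hand": 0}, {"x": 0.36, "y": 1.03, "z": 3, "ax": 0, "ay": 0, "az": 0, "hand": 0}, {"x": 0, "y": 0, "z": 1.4, "ax": 0, "ay": 0, "az": 0, "hand": 0}, {"x": 0, "y": 0, "z": 0, "ax": 0, "ay": 0, "az": 0, "hand": 0}])

```text
t: 5.1
eef_pos: [0.4672, -0.1672, 0.2171]
eef_rot: [[0.469, 0.883, -0.003], [0.883, -0.469, -0.0], [-0.001, -0.002, -1.0]]
ft_force: [-0.2, 0.4, 0.5]
gripper_width: 0.0
```

```bash
python3 - <<'E'
from h import *
delta([.467,-.1685,.185],Rt(241.7,0))
a=capture("scene");b=capture("top")
cv2.imwrite("pics/p1s.png",a[:,:,::-1]);cv2.imwrite("pics/p1t.png",b[:,:,::-1])
z=lambda im,x,y,w,h,k:cv2.resize(im[y:y+h,x:x+w,::-1],None,fx=k,fy=k,interpolation=cv2.INTER_CUBIC)
cv2.imwrite("pics/p1.png",np.hstack([z(a,160,220,100,125,4),z(b,330,180,100,125,4)]))
s=state();print(proj("scene",s["eef_pos"]),proj("top",s["eef_pos"]))
E
```

```text
pos [ 0.467 -0.167  0.217] shift cm [-0.114  0.053  3.207] turn [-0.002  0.001  0.006]
[211.137 268.403] [379.525 228.961]
```

View pics/p1.png

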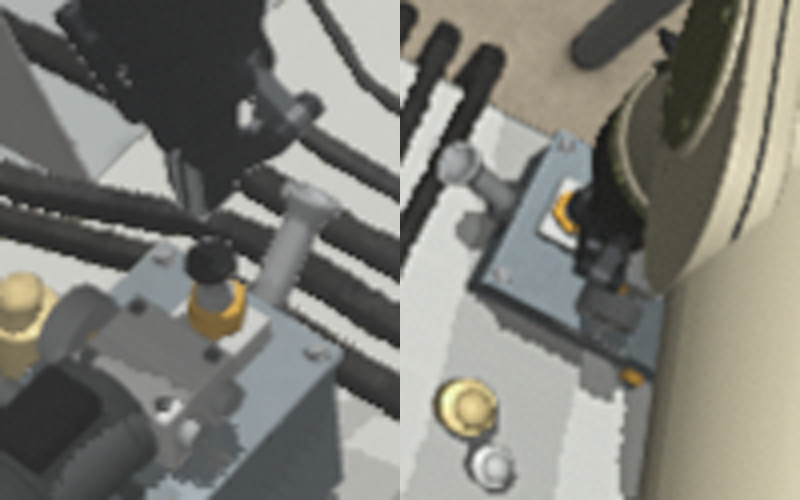

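Emit:
drive_tool(deltas=[{"x": -0.15, "y": 0.1, "z": 1.5, "ax": 0, "ay": 0, "az": 0, "hand": 0}, {"x": 0, "y": 0, "z": 1.5, "ax": 0, "ay": 0, "az": 0, "hand": 0}, {"x": 0, "y": 0, "z": 0.5, "ax": 0, "ay": 0, "az": 0, "hand": 0}, {"x": 0, "y": 0, "z": 0.5, "ax": 0, "ay": 0, "az": 0, "hand": 0}, {"x": 0, "y": 0, "z": 0.2, "ax": 0, "ay": 0, "az": 0, "hand": 0}])

```text
t: 5.82
eef_pos: [0.4682, -0.1692, 0.1761]
eef_rot: [[0.469, 0.883, -0.001], [0.883, -0.469, 0.0], [0.0, -0.001, -1.0]]
ft_force: [-5.3, 1.2, 8.2]
gripper_width: -0.0003
```

Emit:
drive_tool(deltas=[{"x": 0, "y": 0, "z": 0.3, "ax": 0, "ay": 0, "az": 0, "hand": 0}, {"x": 0, "y": 0, "z": 0.3, "ax": 0, "ay": 0, "az": 0, "hand": 0}, {"x": 0, "y": 0, "z": 0.1, "ax": 0, "ay": 0, "az": 0, "hand": 0}])

```text
t: 6.2
eef_pos: [0.4683, -0.1692, 0.17]
eef_rot: [[0.469, 0.883, -0.001], [0.883, -0.469, 0.001], [0.001, -0.001, -1.0]]
ft_force: [-10.8, 3.7, 23.2]
gripper_width: -0.0
```

Emit:
drive_tool(deltas=[{"x": 0, "y": 0, "z": 0.05, "ax": 0, "ay": 0, "az": 0, "hand": 0}, {"x": 0, "y": 0, "z": 0, "ax": 0, "ay": 0, "az": 0, "hand": 0}, {"x": 0, "y": 0, "z": 0, "ax": 0, "ay": 0, "az": 0, "hand": 0}, {"x": 0, "y": 0, "z": 0, "ax": 0, "ay": 0, "az": 0, "hand": 0}, {"x": 0, "y": 0, "z": 0, "ax": 0, "ay": 0, "az": 0, "hand": 0}, {"x": 0, "y": 0, "z": 0, "ax": 0, "ay": 0, "az": 0, "hand": 0}, {"x": 0, "y": 0, "z": 0, "ax": 0, "ay": 0, "az": 0, "hand": 0}, {"x": 0, "y": 0, "z": 0, "ax": 0, "ay": 0, "az": 0, "hand": 0}, {"x": 0, "y": 0, "z": 0, "ax": 0, "ay": 0, "az": 0, "hand": 0}, {"x": 0, "y": 0, "z": 0, "ax": 0, "ay": 0, "az": 0, "hand": 0}])

```text
t: 7.45
eef_pos: [0.4683, -0.1693, 0.17]
eef_rot: [[0.469, 0.883, -0.001], [0.883, -0.469, 0.001], [0.001, -0.001, -1.0]]
ft_force: [-11.4, 4.0, 23.1]
gripper_width: -0.0002
```

```bash
python3 - <<'E'
from h import *
a=capture("scene")
z=lambda im,x,y,w,h,k:cv2.resize(im[y:y+h,x:x+w,::-1],None,fx=k,fy=k,interpolation=cv2.INTER_CUBIC)
cv2.imwrite("pics/p2.png",z(a,160,220,100,125,4))
print(state()["ft_force"],state()["eef_pos"])
E
```

```text
[-10.3239005    3.92349455  23.30119614] [ 0.46830538 -0.1692527   0.16999719]
```

View pics/p2.png

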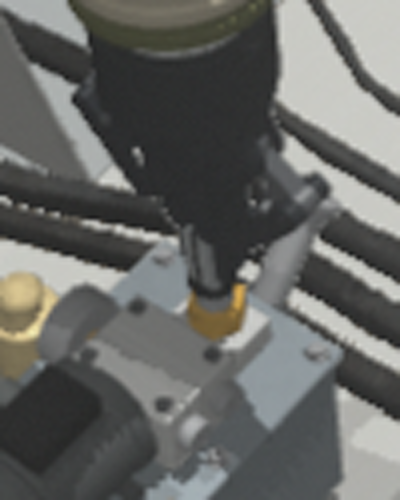

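Emit:
drive_tool(deltas=[{"x": 0, "y": 0, "z": -1, "ax": 0, "ay": 0, "az": 0, "hand": 0}, {"x": 0, "y": 0, "z": -4, "ax": 0, "ay": 0, "az": 0, "hand": 0}, {"x": 0, "y": 0, "z": -5, "ax": 0, "ay": 0, "az": 0, "hand": 0}, {"x": 0, "y": 0, "z": -5, "ax": 0, "ay": 0, "az": 0, "hand": 0}, {"x": 0, "y": 0, "z": -5, "ax": 0, "ay": 0, "az": 0, "hand": 5}, {"x": 0, "y": 0, "z": -5, "ax": 0, "ay": 0, "az": -0.17, "hand": 5}, {"x": 0, "y": 0, "z": 0, "ax": 0, "ay": 0, "az": 0, "hand": 5}])

```text
t: 8.38
eef_pos: [0.4696, -0.1697, 0.4218]
eef_rot: [[0.311, 0.951, 0.005], [0.951, -0.311, -0.0], [0.001, 0.005, -1.0]]
ft_force: [0.2, -0.9, -0.3]
gripper_width: 0.0498
```

```bash
python3 - <<'E'
from h import *
delta([.625,.261,.2],Rt(251.5,0))
a=capture("scene")
z=lambda im,x,y,w,h,k:cv2.resize(im[y:y+h,x:x+w,::-1],None,fx=k,fy=k,interpolation=cv2.INTER_CUBIC)
cv2.imwrite("pics/p3.png",z(a,160,140,180,150,4))
E
```

```text
pos [ 0.47  -0.17   0.422] shift cm [45.741  1.268 22.241] turn [ 0.005 -0.001  0.007]
```

View pics/p3.png

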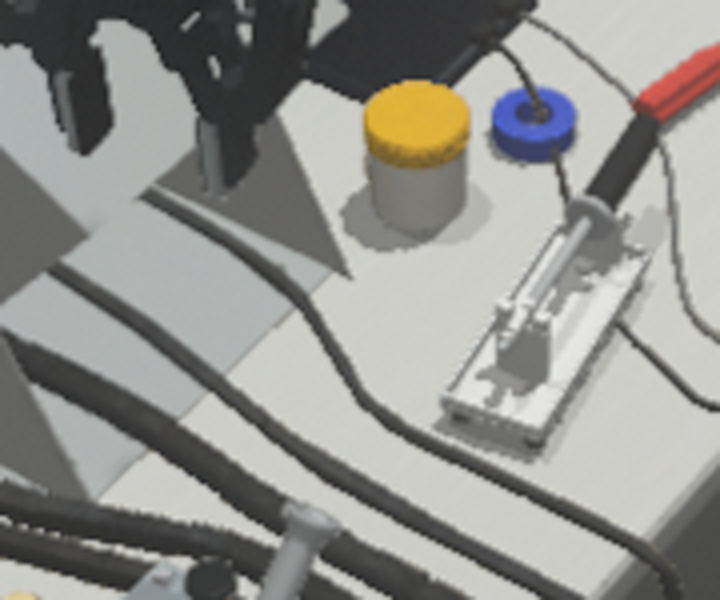

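Emit:
drive_tool(deltas=[{"x": 4, "y": 0.1, "z": 0, "ax": 0, "ay": 0, "az": 0, "hand": 5}, {"x": 4.6, "y": 0.1, "z": 0, "ax": 0, "ay": 0, "az": 0, "hand": 5}, {"x": 4.6, "y": 0.1, "z": 0, "ax": 0, "ay": 0, "az": 0, "hand": 5}, {"x": 4.6, "y": 0.1, "z": 0, "ax": 0, "ay": 0, "az": 0, "hand": 5}, {"x": 4.6, "y": 0.1, "z": 0, "ax": 0, "ay": 0, "az": 0, "hand": 5}, {"x": 4.6, "y": 0.1, "z": 0, "ax": 0, "ay": 0, "az": 0, "hand": 5}, {"x": 4.6, "y": 0.1, "z": 0, "ax": 0, "ay": 0, "az": 0, "hand": 5}, {"x": 4.6, "y": 0.2, "z": 1, "ax": 0, "ay": 0, "az": 0, "hand": 5}, {"x": 4.6, "y": 0.2, "z": 2, "ax": 0, "ay": 0, "az": 0, "hand": 5}, {"x": 4, "y": 0.2, "z": 3, "ax": 0, "ay": 0, "az": 0, "hand": 5}])

```text
t: 9.68
eef_pos: [0.6212, 0.2539, 0.3568]
eef_rot: [[0.313, 0.95, -0.001], [0.95, -0.313, 0.0], [-0.0, -0.001, -1.0]]
ft_force: [-0.0, -0.6, -0.2]
gripper_width: 0.0501
```

```bash
python3 - <<'E'
from h import *
delta([.625,.261,.14],Rt(251.5,0));print(state()["joint_positions"])
E
```

```text
pos [0.621 0.254 0.357] shift cm [ 0.794  0.15  21.677] turn [-0.001  0.     0.004]
[-49.874  26.604  37.857  64.271 -16.003  94.031 -34.486]
```

Emit:
drive_tool(deltas=[{"x": 0.4, "y": 0.05, "z": 4, "ax": 0, "ay": 0, "az": 0, "hand": 5}, {"x": 0.4, "y": 0.1, "z": 5, "ax": 0, "ay": 0, "az": 0, "hand": 5}, {"x": 0, "y": 0, "z": 5, "ax": 0, "ay": 0, "az": 0, "hand": 5}, {"x": 0, "y": 0, "z": 5, "ax": 0, "ay": 0, "az": 0, "hand": 5}, {"x": 0, "y": 0, "z": 2.6, "ax": 0, "ay": 0, "az": 0, "hand": 5}, {"x": 0, "y": 0, "z": 0, "ax": 0, "ay": 0, "az": 0, "hand": 5}])

```text
t: 10.42
eef_pos: [0.623, 0.2586, 0.1394]
eef_rot: [[0.314, 0.949, -0.005], [0.949, -0.314, -0.003], [-0.004, -0.004, -1.0]]
ft_force: [-0.4, -0.0, -0.3]
gripper_width: 0.05
```

```bash
python3 - <<'E'
from h import *
delta([.625,.261,.043],Rt(251.5,0));print(state()["joint_positions"])
a=capture("scene");b=capture("top")
z=lambda im,x,y,w,h,k:cv2.resize(im[y:y+h,x:x+w,::-1],None,fx=k,fy=k,interpolation=cv2.INTER_CUBIC)
cv2.imwrite("pics/p4.png",np.hstack([z(a,260,110,90,120,4),z(b,160,150,100,120,4)]))
s=state();print(proj("scene",s["eef_pos"]),proj("top",s["eef_pos"]))
E
```

```text
pos [0.623 0.259 0.139] shift cm [0.33  0.154 9.636] turn [-0.004  0.004  0.004]
[-50.689  32.117  34.78   83.129 -18.671  70.905 -32.102]
[317.181 155.084] [202.976 175.296]
```

View pics/p4.png

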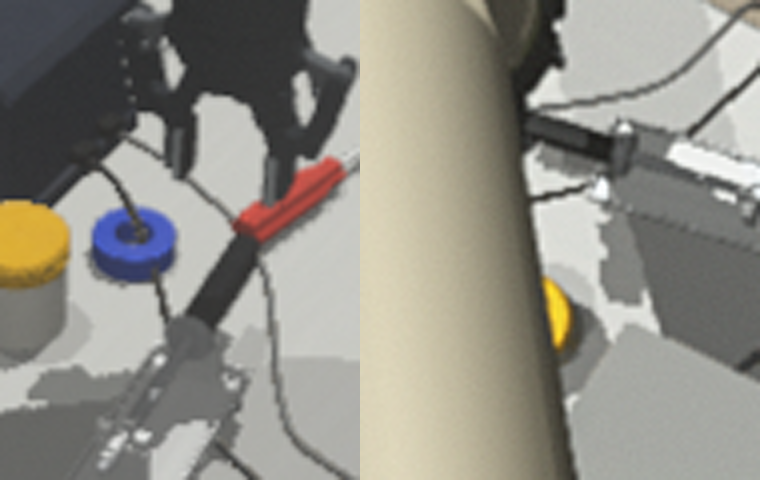

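```bash
python3 - <<'E'
from h import *
for P in([.625,.261,.062],[.623,.2586,.062],[.625,.258,.062],[.638,.3015,.062]): print((proj("scene",P)-[260,110])*4,proj("top",P))
E
```

```text
[222.50649625 282.32171639] [208.45188262 182.48765451]
[218.96675441 284.63975497] [209.29870827 183.16511073]
[222.15451252 285.53784819] [209.51947605 182.46268803]
[247.88664639 241.45552117] [194.12916178 178.30469171]
```

Emit:
drive_tool(deltas=[{"x": 0.3, "y": 0.15, "z": 3, "ax": 0, "ay": 0, "az": 0, "hand": 5}, {"x": 0, "y": 0, "z": 3, "ax": 0, "ay": 0, "az": 0, "hand": 5}, {"x": 0, "y": 0, "z": 2.5, "ax": 0, "ay": 0, "az": 0, "hand": 5}, {"x": 0, "y": 0, "z": 1.1, "ax": 0, "ay": 0, "az": 0, "hand": 5}, {"x": 0, "y": 0, "z": 0, "ax": 0, "ay": 0, "az": 0, "hand": 5}])

```text
t: 11.15
eef_pos: [0.6275, 0.2619, 0.0472]
eef_rot: [[0.313, 0.95, 0.0], [0.95, -0.313, 0.0], [0.0, 0.0, -1.0]]
ft_force: [0.1, -0.7, -0.1]
gripper_width: 0.05
```

```bash
python3 - <<'E'
from h import *
delta([.625,.261,.043],Rt(251.5,0))
a=capture("scene")
z=lambda im,x,y,w,h,k:cv2.resize(im[y:y+h,x:x+w,::-1],None,fx=k,fy=k,interpolation=cv2.INTER_CUBIC)
cv2.imwrite("pics/p5.png",z(a,260,110,100,120,5))
E
```

```text
pos [0.627 0.262 0.047] shift cm [-0.16  -0.209  0.424] turn [ 0.    -0.     0.005]
```

View pics/p5.png

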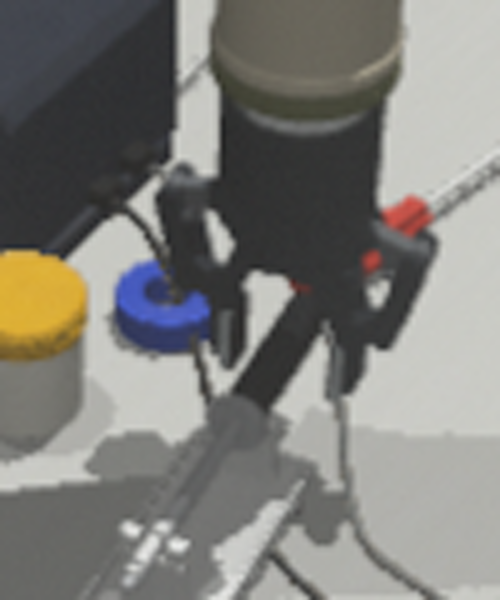

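Emit:
drive_tool(deltas=[{"x": -0.1, "y": -0.15, "z": 0.4, "ax": 0, "ay": 0, "az": 0, "hand": 5}, {"x": 0, "y": 0, "z": 0, "ax": 0, "ay": 0, "az": 0, "hand": 2.5}, {"x": 0, "y": 0, "z": 0, "ax": 0, "ay": 0, "az": 0, "hand": 2.5}, {"x": 0, "y": 0, "z": 0, "ax": 0, "ay": 0, "az": 0, "hand": 0}, {"x": 0, "y": 0, "z": 0, "ax": 0, "ay": 0, "az": 0, "hand": 0}, {"x": 0, "y": 0, "z": 0, "ax": 0, "ay": 0, "az": 0, "hand": 0}, {"x": 0, "y": 0, "z": 0, "ax": 0, "ay": 0, "az": 0, "hand": 0}], grip_force=60)

```text
t: 12.08
eef_pos: [0.6255, 0.2615, 0.0429]
eef_rot: [[0.313, 0.95, 0.0], [0.95, -0.313, 0.0], [0.0, -0.0, -1.0]]
ft_force: [-2.9, 0.5, 5.3]
gripper_width: 0.0168
```

Emit:
drive_tool(deltas=[{"x": 0, "y": 0, "z": -1, "ax": 0, "ay": 0, "az": 0, "hand": 0}, {"x": 0, "y": 0, "z": -2, "ax": 0, "ay": 0, "az": 0, "hand": 0}, {"x": 0, "y": 0, "z": -4, "ax": 0, "ay": 0, "az": 0, "hand": 0}, {"x": 0, "y": 0, "z": -5, "ax": 0, "ay": 0, "az": 0, "hand": 0}, {"x": 0, "y": 0, "z": -5, "ax": 0, "ay": 0, "az": 0, "hand": 0}, {"x": 0, "y": 0, "z": -5, "ax": 0, "ay": 0, "az": 0, "hand": 0}, {"x": 0, "y": 0, "z": -5, "ax": 0, "ay": 0, "az": 0, "hand": 0}, {"x": 0, "y": 0, "z": -5, "ax": 0, "ay": 0, "az": 0, "hand": 0}, {"x": 0, "y": 0, "z": 0, "ax": 0, "ay": 0, "az": 0, "hand": 0}, {"x": 0, "y": 0, "z": 0, "ax": 0, "ay": 0, "az": 0, "hand": 0}])

```text
t: 13.32
eef_pos: [0.6253, 0.261, 0.3627]
eef_rot: [[0.313, 0.95, 0.0], [0.95, -0.313, 0.0], [0.0, -0.0, -1.0]]
ft_force: [0.1, 0.2, -2.1]
gripper_width: 0.0172
```

```bash
python3 - <<'E'
from h import *
a=capture("scene");b=capture("top")
cv2.imwrite("pics/p6s.png",a[:,:,::-1]);cv2.imwrite("pics/p6t.png",b[:,:,::-1])
z=lambda im,x,y,w,h,k:cv2.resize(im[y:y+h,x:x+w,::-1],None,fx=k,fy=k,interpolation=cv2.INTER_CUBIC)
s=state();g=s["eef_pos"]-.019*s["eef_rot"][:,2];print(s["eef_pos"],s["gripper_width"])
for o in (0,56,176):
  P=g-o/1000*s["eef_rot"][:,0]; print(o,P,proj("scene",P),proj("top",P))
u,v=proj("scene",g-.09*s["eef_rot"][:,0]).astype(int);cv2.imwrite("pics/p6.png",z(a,u-70,v-60,140,120,5))
u,v=proj("top",g-.09*s["eef_rot"][:,0]).astype(int);cv2.imwrite("pics/p7.png",z(b,u-70,v-50,140,100,5))
E
```

```text
[0.62493675 0.26117056 0.36146229] 0.01751741659816612
0 [0.62497166 0.26118293 0.38046226] [322.88291197  63.14035146] [176.6732445  145.63849079]
56 [0.60745682 0.20799247 0.38052909] [312.33359315  76.19528031] [203.31886182 153.48452074]
176 [0.56992501 0.0940129  0.38067232] [287.17259926 107.33236039] [261.40129877 170.58739115]
```

View pics/p6.png

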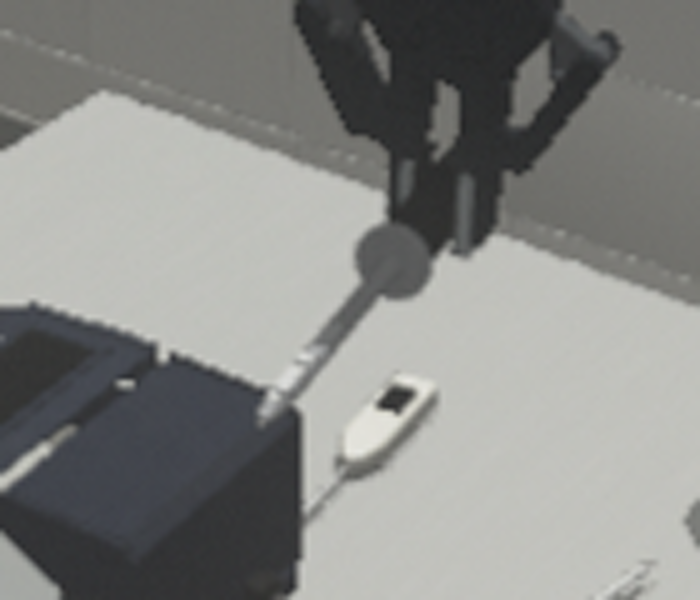

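View pics/p7.png

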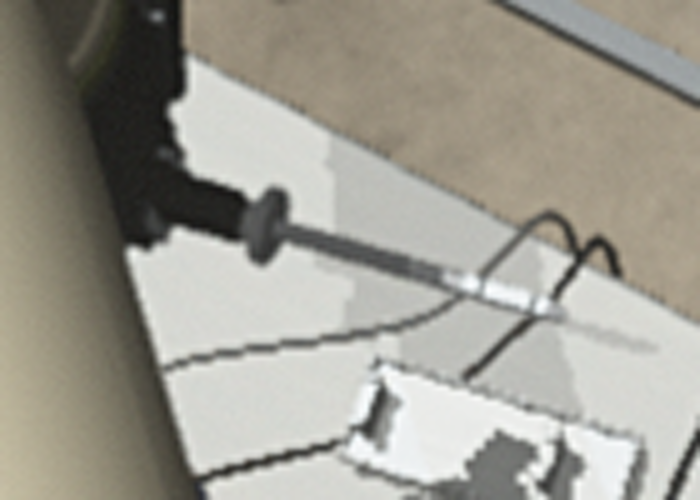

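```bash
python3 - <<'E'
from h import *
R=np.array([[.313,.95,0],[.95,-.313,0],[0,0,-1]]).T.T
s=state();R=s["eef_rot"];g=s["eef_pos"]-.019*R[:,2]
c=g-.09*R[:,0]
us,vs=proj("scene",c).astype(int);ut,vt=proj("top",c).astype(int)
S=lambda x,y:(us-70+x/5-.4,vs-60+y/5-.4)
T=lambda x,y:(ut-70+x/5-.4,vt-50+y/5-.4)
col,e1=tri(S(393,262),T(276,225));tip,e2=tri(S(262,420),T(655,347))
print(col,e1,tip,e2,np.linalg.norm(tip-col))
for p in(col,tip):print("tool frame rel grasp mm",R.T@(p-g)*1000)
E
```

```text
[0.60904789 0.20687771 0.38165362] 0.0003364447973569185 [0.56267773 0.06149286 0.3975594 ] 0.021360390873431497 0.1534273157232326
tool frame rel grasp mm [-56.56253716   1.85816856  -1.12672032]
tool frame rel grasp mm [-209.17534876    3.26148093  -16.85254818]
```

```bash
python3 - <<'E'
from h import *
s=state();R=s["eef_rot"];g=s["eef_pos"]-.019*R[:,2]
c=g-.09*R[:,0]
us,vs=proj("scene",c).astype(int);ut,vt=proj("top",c).astype(int)
S=lambda x,y:(us-70+x/5-.4,vs-60+y/5-.4)
T=lambda x,y:(ut-70+x/5-.4,vt-50+y/5-.4)
for t in((560,314),(564,316)):
  tip,e2=tri(S(262,420),T(*t));print(tip,e2,R.T@(tip-g)*1000)
m=np.array([.4995,-.0995,.143]);RI=Rt(241.7,45)
print(RI)
# insertion grasp for collar gap d along t
t=RI[:,0]
for d in(0,.13,.17):
  gi=m+t*(d+.0565); print(d,"TCP",gi+.019*RI[:,2])
P=m+t*(.17+.0565)+.019*RI[:,2]
delta(P,RI)
E
```

```text
[0.57006173 0.09546319 0.37937695] 0.0012580239912787397 [-174.57816128   -0.32174797    1.29416841]
[0.56963572 0.09404762 0.38005817] 5.6759727250158176e-05 [-176.05676702   -0.28468732    0.61465543]
[[ 0.33523099  0.88047735  0.33523099]
 [ 0.62259151 -0.47408821  0.62259151]
 [ 0.70710678  0.         -0.70710678]]
0 TCP [ 0.52480994 -0.05249434  0.1695165 ]
0.13 TCP [0.56838997 0.02844255 0.26144039]
0.17 TCP [0.58179921 0.05334622 0.28972466]
pos [0.625 0.261 0.361] shift cm [-21.08    2.414   7.195] turn [-0.07   0.785  0.166]
```

Emit:
drive_tool(deltas=[{"x": -2.5, "y": 0.3, "z": 0, "ax": 0, "ay": 0, "az": 0, "hand": 0}, {"x": -4, "y": 0.4, "z": 0, "ax": 0, "ay": 0, "az": 0, "hand": 0}, {"x": -4, "y": 0.4, "z": 0, "ax": 0, "ay": 0, "az": 0, "hand": 0}, {"x": -4, "y": 0.5, "z": 0, "ax": 0, "ay": 0, "az": 0, "hand": 0}, {"x": -4, "y": 0.5, "z": 0, "ax": 0, "ay": 0, "az": 0, "hand": 0}, {"x": -2.5, "y": 0.3, "z": 0, "ax": 0, "ay": 0, "az": 0, "hand": 0}, {"x": 0, "y": 0, "z": 0, "ax": -0.01, "ay": 0.13, "az": 0.03, "hand": 0}, {"x": 0, "y": 0, "z": 0, "ax": -0.01, "ay": 0.13, "az": 0.03, "hand": 0}, {"x": 0, "y": 0, "z": 0, "ax": -0.01, "ay": 0.13, "az": 0.03, "hand": 0}, {"x": 0, "y": 0, "z": 0, "ax": -0.01, "ay": 0.13, "az": 0.03, "hand": 0}])

```text
t: 14.68
eef_pos: [0.5825, 0.0546, 0.3625]
eef_rot: [[0.368, 0.903, 0.221], [0.783, -0.429, 0.45], [0.501, 0.007, -0.865]]
ft_force: [-0.4, -1.1, -1.1]
gripper_width: 0.0174
```

```bash
cat >> h.py <<'E'
M=np.array([.4995,-.0995,.143]);RI=Rt(241.7,45)
def ins(d,m=M,off=.0565,R=RI): return m+R[:,0]*(d+off)+.019*R[:,2]
E
python3 - <<'E'
from h import *
delta(ins(.17),RI);print(state()["joint_positions"])
E
```

```text
pos [0.583 0.055 0.362] shift cm [-3.77  -0.064  6.223] turn [-0.025  0.26   0.044]
[-36.733   2.274  44.787  93.962 -31.022  76.236 -12.056]
```

Emit:
drive_tool(deltas=[{"x": 0, "y": 0, "z": 0, "ax": -0.012, "ay": 0.13, "az": 0.022, "hand": 0}, {"x": 0, "y": 0, "z": 0, "ax": -0.012, "ay": 0.13, "az": 0.022, "hand": 0}, {"x": 0, "y": 0, "z": 0, "ax": 0, "ay": 0, "az": 0, "hand": 0}])

```text
t: 15.05
eef_pos: [0.5816, 0.0529, 0.3611]
eef_rot: [[0.339, 0.88, 0.332], [0.625, -0.475, 0.62], [0.703, -0.003, -0.711]]
ft_force: [-0.0, 0.6, -0.2]
gripper_width: 0.0172
```

```bash
python3 - <<'E'
from h import *
delta(ins(.17),RI);print(state()["joint_positions"])
E
```

```text
pos [0.582 0.053 0.361] shift cm [-4.987  0.013  5.102] turn [-0.001  0.005 -0.003]
[-33.448  -0.566  47.559 102.328 -45.53   71.6    -1.713]
```

Emit:
drive_tool(deltas=[{"x": -1.5, "y": 0, "z": 1.5, "ax": 0, "ay": 0.005, "az": -0.003, "hand": 0}, {"x": -2, "y": 0, "z": 2, "ax": 0, "ay": 0, "az": 0, "hand": 0}, {"x": -1.5, "y": 0, "z": 1.6, "ax": 0, "ay": 0, "az": 0, "hand": 0}, {"x": 0, "y": 0, "z": 0, "ax": 0, "ay": 0, "az": 0, "hand": 0}])

```text
t: 15.55
eef_pos: [0.5825, 0.0564, 0.2897]
eef_rot: [[0.332, 0.884, 0.33], [0.627, -0.468, 0.623], [0.705, -0.0, -0.709]]
ft_force: [0.6, 0.4, -0.7]
gripper_width: 0.0175
```

```bash
python3 - <<'E'
from h import *
delta(ins(.17),RI);print(state()["joint_positions"])
a=capture("scene");b=capture("top");s=state()
z=lambda im,x,y,w,h,k:cv2.resize(im[y:y+h,x:x+w,::-1],None,fx=k,fy=k,interpolation=cv2.INTER_CUBIC)
cv2.imwrite("pics/i1s.png",a[:,:,::-1]);cv2.imwrite("pics/i1t.png",b[:,:,::-1])
cv2.imwrite("pics/i1.png",np.hstack([z(a,205,190,80,100,5),z(b,295,160,80,100,5)]))
R=s["eef_rot"];g=s["eef_pos"]-.019*R[:,2];tip=g-.1765*R[:,0];col=g-.0565*R[:,0]
for p in(tip,col,M):print(p,proj("scene",p),(proj("scene",p)-[205,190])*5+2,proj("top",p),(proj("top",p)-[295,160])*5+2)
E
```

```text
pos [0.583 0.056 0.29 ] shift cm [-0.211  0.077 -0.216] turn [-0.005  0.003  0.005]
[-32.549   3.869  48.32  108.204 -51.431  67.782   7.575]
[ 0.519 -0.067  0.181] [250.142 242.722] [227.712 265.612] [332.714 210.796] [190.569 255.98 ]
[0.558 0.008 0.265] [275.538 184.681] [354.689 -24.596] [302.904 188.061] [ 41.52  142.304]
[ 0.499 -0.1    0.143] [238.177 267.816] [167.886 391.078] [344.284 220.441] [248.419 304.203]
```

View pics/i1.png

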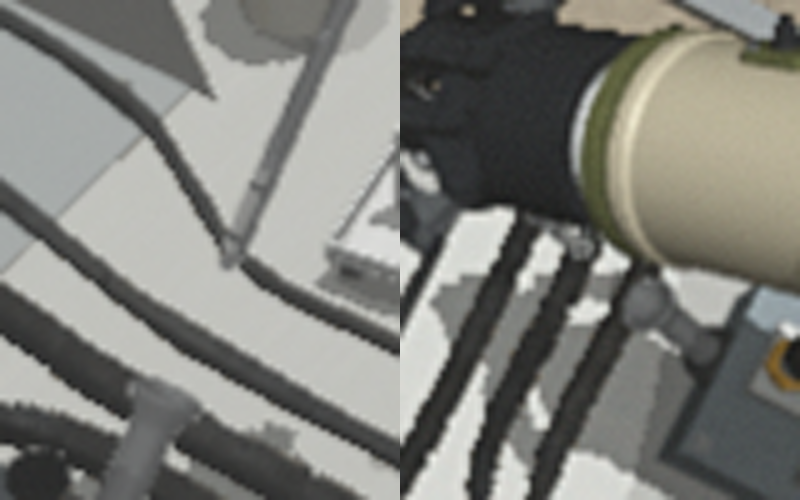

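```bash
python3 - <<'E'
import cv2,numpy as np
a=cv2.imread("pics/i1s.png");b=cv2.imread("pics/i1t.png");a0=cv2.imread("pics/scene0.png");b0=cv2.imread("pics/top0.png")
z=lambda im,x,y:cv2.resize(im[y:y+24,x:x+32],None,fx=12,fy=12,interpolation=cv2.INTER_CUBIC)
cv2.imwrite("pics/m2.png",np.vstack([np.hstack([z(a,222,260),z(a0,222,260)]),np.hstack([z(b,330,210),z(b0,330,210)])]))
E
```

```text
(no output)
```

View pics/m2.png

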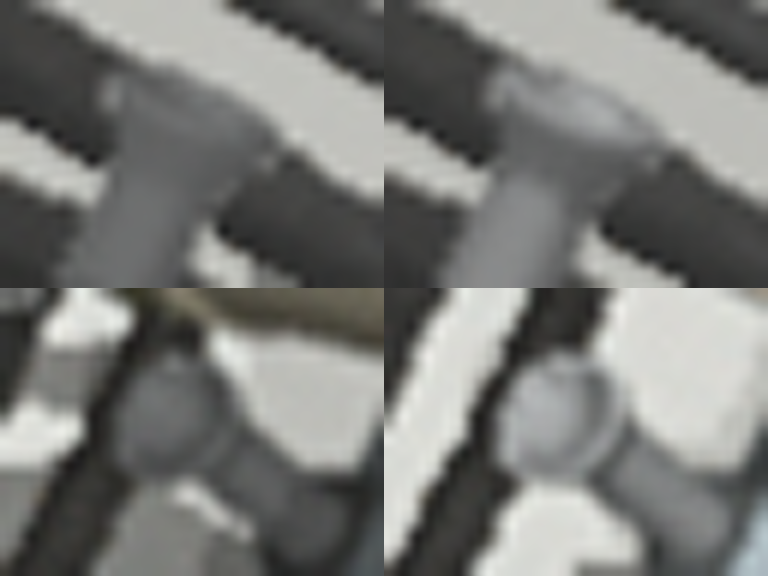

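```bash
python3 - <<'E'
from h import *
np.set_printoptions(precision=4,suppress=True)
for s,t in(((237.4,269.2),(343.7,220.3)),((237.4,268.8),(343.9,220.3))):
  p,e=tri(s,t);print(p,e,RI.T@(p-M)*1000,plane("top",t,.143),plane("scene",s,.143))
s=state();R=s["eef_rot"];g=s["eef_pos"]-.019*R[:,2]
# measured tip in scene (230,262),-> offset of tip
tp,e=tri((205+228/5,190+260/5),(295+193/5,160+254/5));print(tp,e,RI.T@(tp-(g-.1765*R[:,0]))*1000)
E
```

```text
[ 0.4991 -0.0991  0.1388] 0.0027953318639102557 [-2.8674 -0.5256  3.0399] [ 0.4999 -0.0981  0.143 ] [ 0.4986 -0.103   0.143 ]
[ 0.4991 -0.0994  0.1402] 0.002473293418948449 [-2.0217 -0.4526  1.8811] [ 0.4999 -0.0986  0.143 ] [ 0.4984 -0.1021  0.143 ]
[ 0.5192 -0.0681  0.184 ] 0.0018530813355903686 [ 1.5809  0.9552 -3.1506]
```

Emit:
drive_tool(deltas=[{"x": -1.2, "y": 0.04, "z": -0.1, "ax": -0.005, "ay": 0.003, "az": 0.005, "hand": 0}, {"x": -1.3, "y": 0.04, "z": -0.1, "ax": 0, "ay": 0, "az": 0, "hand": 0}, {"x": -1.2, "y": 0, "z": 0, "ax": 0, "ay": 0, "az": 0, "hand": 0}, {"x": 0, "y": 0, "z": 0, "ax": 0, "ay": 0, "az": 0, "hand": 0}, {"x": 0, "y": 0, "z": 0, "ax": 0, "ay": 0, "az": 0, "hand": 0}])

```text
t: 16.27
eef_pos: [0.5708, 0.0303, 0.2665]
eef_rot: [[0.335, 0.879, 0.34], [0.62, -0.477, 0.623], [0.71, 0.002, -0.704]]
ft_force: [0.2, 0.5, -1.4]
gripper_width: 0.0171
```

```bash
python3 - <<'E'
from h import *
delta(ins(.135),RI);print(state()["joint_positions"],state()["ft_force"])
a=capture("scene");b=capture("top");s=state()
z=lambda im,x,y,w,h,k:cv2.resize(im[y:y+h,x:x+w,::-1],None,fx=k,fy=k,interpolation=cv2.INTER_CUBIC)
cv2.imwrite("pics/i2s.png",a[:,:,::-1]);cv2.imwrite("pics/i2t.png",b[:,:,::-1])
cv2.imwrite("pics/i2.png",np.hstack([z(a,218,235,40,50,10),z(b,318,195,40,50,10)]))
R=s["eef_rot"];g=s["eef_pos"]-.019*R[:,2];tip=g-.1765*R[:,0]
for p in(tip,M):print(p,(proj("scene",p)-[218,235])*10+5,(proj("top",p)-[318,195])*10+5)
E
```

```text
pos [0.571 0.03  0.266] shift cm [-0.053 -0.124  0.158] turn [ 0.004 -0.004 -0.001]
[-30.227   4.938  49.837 110.743 -53.374  68.344  12.858] [ 0.249  0.452 -1.361]
[ 0.505 -0.091  0.155] [242.246 261.177] [238.449 230.309]
[ 0.499 -0.1    0.143] [206.772 333.156] [267.838 259.405]
```

View pics/i2.png

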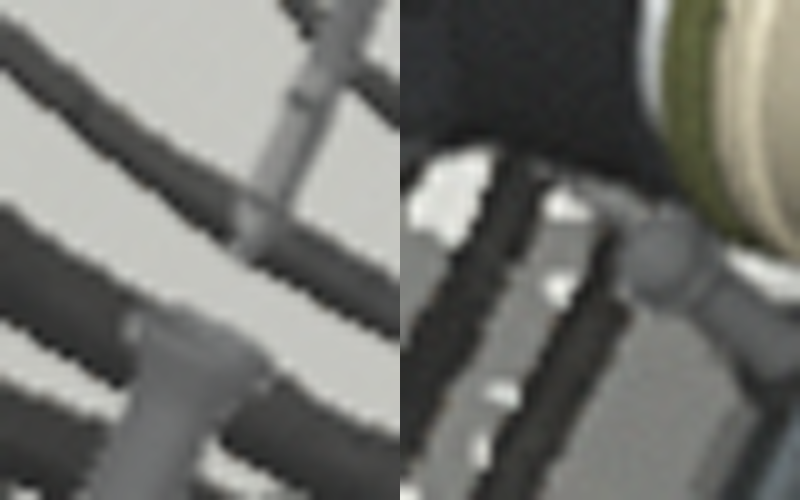

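Emit:
drive_tool(deltas=[{"x": 0, "y": -0.14, "z": 0.16, "ax": 0.004, "ay": -0.004, "az": 0, "hand": 0}, {"x": -1, "y": 0, "z": 0, "ax": 0, "ay": 0, "az": 0, "hand": 0}, {"x": -1, "y": 0, "z": 0, "ax": 0, "ay": 0, "az": 0, "hand": 0}, {"x": 0, "y": 0, "z": 0, "ax": 0, "ay": 0, "az": 0, "hand": 0}])

```text
t: 16.88
eef_pos: [0.5628, 0.0186, 0.2502]
eef_rot: [[0.338, 0.88, 0.335], [0.622, -0.476, 0.622], [0.707, -0.002, -0.708]]
ft_force: [0.8, 0.2, -0.8]
gripper_width: 0.0172
```

```bash
python3 - <<'E'
from h import *
delta(ins(.115),RI);s=state();print(s["eef_rot"].T@s["ft_force"])
a=capture("scene");b=capture("top");s=state()
z=lambda im,x,y,w,h,k:cv2.resize(im[y:y+h,x:x+w,::-1],None,fx=k,fy=k,interpolation=cv2.INTER_CUBIC)
cv2.imwrite("pics/i3.png",np.hstack([z(a,218,235,40,50,10),z(b,318,195,40,50,10)]))
E
```

```text
pos [0.563 0.019 0.25 ] shift cm [0.098 0.024 0.003] turn [ 0.     0.001 -0.003]
[-0.198  0.622  0.94 ]
```

View pics/i3.png

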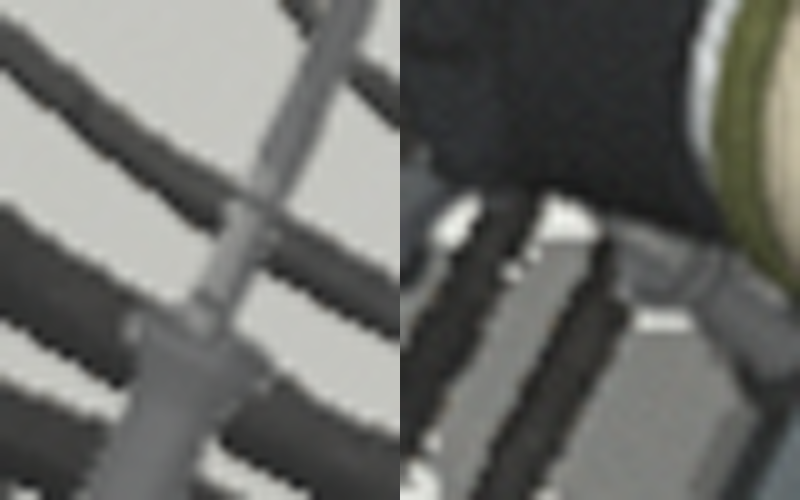

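Emit:
drive_tool(deltas=[{"x": -0.5, "y": 0, "z": 0, "ax": 0, "ay": 0, "az": 0, "hand": 0}, {"x": -0.5, "y": 0, "z": 0, "ax": 0, "ay": 0, "az": 0, "hand": 0}, {"x": -0.5, "y": 0, "z": 0, "ax": 0, "ay": 0, "az": 0, "hand": 0}, {"x": -0.5, "y": 0, "z": 0, "ax": 0, "ay": 0, "az": 0, "hand": 0}, {"x": 0, "y": 0, "z": 0, "ax": 0, "ay": 0, "az": 0, "hand": 0}])

```text
t: 17.6
eef_pos: [0.5564, 0.0067, 0.2366]
eef_rot: [[0.337, 0.88, 0.335], [0.622, -0.475, 0.622], [0.707, -0.001, -0.707]]
ft_force: [0.3, 0.0, -0.7]
gripper_width: 0.0169
```

```bash
python3 - <<'E'
from h import *
delta(ins(.09),RI);s=state();print(s["eef_rot"].T@s["ft_force"])
E
```

```text
pos [0.556 0.007 0.237] shift cm [-0.485  0.024  0.001] turn [-0.     0.    -0.002]
[-0.381  0.287  0.654]
```

Emit:
drive_tool(deltas=[{"x": -0.8, "y": 0, "z": 0, "ax": 0, "ay": 0, "az": 0, "hand": 0}, {"x": -0.8, "y": 0, "z": 0, "ax": 0, "ay": 0, "az": 0, "hand": 0}, {"x": -0.8, "y": 0, "z": 0, "ax": 0, "ay": 0, "az": 0, "hand": 0}, {"x": -0.8, "y": 0, "z": 0, "ax": 0, "ay": 0, "az": 0, "hand": 0}, {"x": 0, "y": 0, "z": 0, "ax": 0, "ay": 0, "az": 0, "hand": 0}])

```text
t: 18.23
eef_pos: [0.5455, -0.0134, 0.2137]
eef_rot: [[0.337, 0.88, 0.335], [0.622, -0.475, 0.622], [0.707, -0.001, -0.707]]
ft_force: [0.2, -0.4, -0.7]
gripper_width: 0.017
```

```bash
python3 - <<'E'
from h import *
delta(ins(.06),RI);s=state();print(s["eef_rot"].T@s["ft_force"],s["joint_positions"])
E
```

```text
pos [ 0.546 -0.013  0.214] shift cm [-0.251  0.03  -0.001] turn [-0.     0.    -0.002]
[-0.692  0.374  0.34 ] [-24.868   9.801  51.806 114.438 -57.242  70.916  23.933]
```

Emit:
drive_tool(deltas=[{"x": -0.8, "y": 0, "z": 0, "ax": 0, "ay": 0, "az": 0, "hand": 0}, {"x": -0.8, "y": 0, "z": 0, "ax": 0, "ay": 0, "az": 0, "hand": 0}, {"x": -0.8, "y": 0, "z": 0, "ax": 0, "ay": 0, "az": 0, "hand": 0}, {"x": -0.8, "y": 0, "z": 0, "ax": 0, "ay": 0, "az": 0, "hand": 0}, {"x": -0.8, "y": 0, "z": 0, "ax": 0, "ay": 0, "az": 0, "hand": 0}, {"x": 0, "y": 0, "z": 0, "ax": 0, "ay": 0, "az": 0, "hand": 0}])

```text
t: 18.98
eef_pos: [0.5321, -0.0383, 0.1854]
eef_rot: [[0.337, 0.88, 0.335], [0.622, -0.475, 0.622], [0.707, -0.001, -0.707]]
ft_force: [-0.2, -0.4, -1.0]
gripper_width: 0.0172
```

```bash
python3 - <<'E'
from h import *
delta(ins(.0),RI);s=state();print(s["eef_rot"].T@s["ft_force"],s["joint_positions"])
E
```

```text
pos [ 0.532 -0.038  0.185] shift cm [-2.255  0.037 -0.002] turn [-0.     0.    -0.002]
[-1.028 -0.017  0.392] [-21.067  13.421  52.256 115.847 -59.631  72.782  30.376]
```

Emit:
drive_tool(deltas=[{"x": -0.6, "y": 0, "z": 0, "ax": 0, "ay": 0, "az": 0, "hand": 0}, {"x": -0.6, "y": 0, "z": 0, "ax": 0, "ay": 0, "az": 0, "hand": 0}, {"x": -0.4, "y": 0, "z": 0, "ax": 0, "ay": 0, "az": 0, "hand": 0}, {"x": -0.2, "y": 0, "z": 0, "ax": 0, "ay": 0, "az": 0, "hand": 0}, {"x": 0, "y": 0, "z": 0, "ax": 0, "ay": 0, "az": 0, "hand": 0}])

```text
t: 19.6
eef_pos: [0.5263, -0.049, 0.1732]
eef_rot: [[0.336, 0.88, 0.335], [0.622, -0.475, 0.623], [0.707, -0.001, -0.707]]
ft_force: [-0.0, 0.2, -0.3]
gripper_width: 0.0171
```

```bash
python3 - <<'E'
from h import *
delta(ins(.0),RI);s=state();print(s["eef_rot"].T@s["ft_force"])
a=capture("scene")
z=lambda im,x,y,w,h,k:cv2.resize(im[y:y+h,x:x+w,::-1],None,fx=k,fy=k,interpolation=cv2.INTER_CUBIC)
cv2.imwrite("pics/i4.png",z(a,190,200,100,100,6))
E
```

```text
pos [ 0.526 -0.049  0.173] shift cm [-0.527  0.033 -0.004] turn [-0.    -0.    -0.001]
[-0.099 -0.145  0.387]
```

View pics/i4.png

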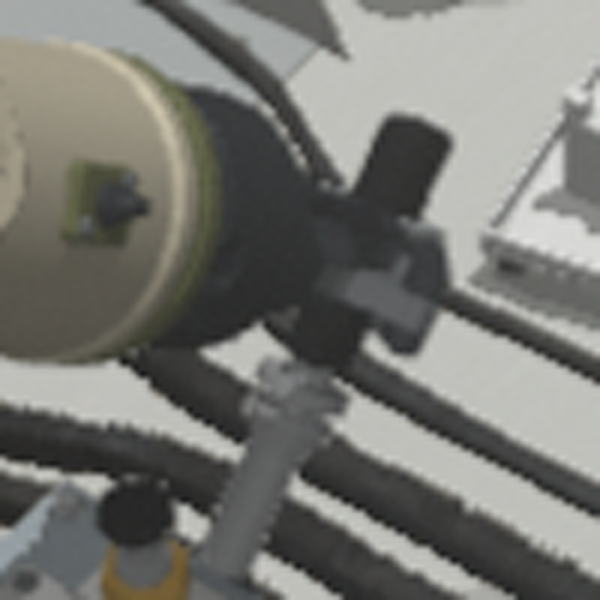

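Nearly seated; creep in to contact.

Emit:
drive_tool(deltas=[{"x": -0.15, "y": 0, "z": 0, "ax": 0, "ay": 0, "az": 0, "hand": 0}, {"x": -0.15, "y": 0, "z": 0, "ax": 0, "ay": 0, "az": 0, "hand": 0}, {"x": -0.1, "y": 0, "z": 0, "ax": 0, "ay": 0, "az": 0, "hand": 0}, {"x": -0.1, "y": 0, "z": 0, "ax": 0, "ay": 0, "az": 0, "hand": 0}, {"x": 0, "y": 0, "z": 0, "ax": 0, "ay": 0, "az": 0, "hand": 0}])

```text
t: 20.27
eef_pos: [0.5246, -0.0521, 0.1697]
eef_rot: [[0.336, 0.88, 0.335], [0.622, -0.475, 0.623], [0.707, -0.001, -0.707]]
ft_force: [0.4, 1.0, -1.3]
gripper_width: 0.0168
```

```bash
python3 - <<'E'
from h import *
delta(ins(.0),RI);s=state();print(s["eef_rot"].T@s["ft_force"])
E
```

```text
pos [ 0.525 -0.052  0.17 ] shift cm [-0.026  0.035 -0.004] turn [-0.    -0.    -0.001]
[-0.198 -0.129  1.673]
```

Emit:
drive_tool(deltas=[{"x": -0.1, "y": 0, "z": 0, "ax": 0, "ay": 0, "az": 0, "hand": 0}, {"x": -0.1, "y": 0, "z": 0, "ax": 0, "ay": 0, "az": 0, "hand": 0}, {"x": 0, "y": 0, "z": 0, "ax": 0, "ay": 0, "az": 0, "hand": 0}])

```text
t: 20.65
eef_pos: [0.5246, -0.0523, 0.1695]
eef_rot: [[0.334, 0.881, 0.336], [0.621, -0.473, 0.625], [0.709, -0.0, -0.705]]
ft_force: [0.3, 4.3, 6.4]
gripper_width: 0.0168
```

```bash
python3 - <<'E'
from h import *
delta(ins(.0),RI);s=state();print(s["eef_rot"].T@s["ft_force"])
E
```

```text
pos [ 0.525 -0.052  0.17 ] shift cm [-0.008  0.028 -0.003] turn [-0.001 -0.003  0.001]
[ 7.343 -1.806 -1.721]
```

Emit:
drive_tool(deltas=[{"x": -0.1, "y": 0, "z": 0, "ax": 0, "ay": 0, "az": 0, "hand": 0}, {"x": 0, "y": 0, "z": 0, "ax": 0, "ay": 0, "az": 0, "hand": 0}, {"x": 0, "y": 0, "z": 0, "ax": 0, "ay": 0, "az": 0, "hand": 0}, {"x": 0, "y": 0, "z": 0, "ax": 0, "ay": 0, "az": 0, "hand": 0}])

```text
t: 21.15
eef_pos: [0.5246, -0.0523, 0.1696]
eef_rot: [[0.332, 0.881, 0.336], [0.62, -0.472, 0.626], [0.71, 0.0, -0.704]]
ft_force: [0.7, 6.1, 11.3]
gripper_width: 0.0168
```

```bash
python3 - <<'E'
from h import *
delta(ins(.0),RI);s=state();print(s["eef_rot"].T@s["ft_force"])
a=capture("scene")
z=lambda im,x,y,w,h,k:cv2.resize(im[y:y+h,x:x+w,::-1],None,fx=k,fy=k,interpolation=cv2.INTER_CUBIC)
cv2.imwrite("pics/i5.png",z(a,205,230,60,60,10))
E
```

```text
pos [ 0.525 -0.052  0.17 ] shift cm [-0.007  0.027 -0.002] turn [-0.001 -0.005  0.001]
[12.035 -2.222 -3.884]
```

View pics/i5.png

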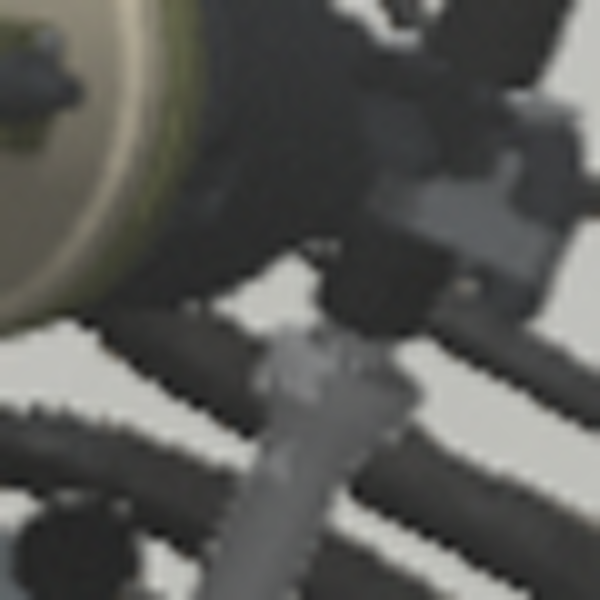

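Emit:
drive_tool(deltas=[{"x": 0.3, "y": 0, "z": 0, "ax": 0, "ay": 0, "az": 0, "hand": 0}, {"x": 0.6, "y": 0, "z": 0, "ax": 0, "ay": 0, "az": 0, "hand": 0}, {"x": 1, "y": 0, "z": 0, "ax": 0, "ay": 0, "az": 0, "hand": 0}, {"x": 1, "y": 0, "z": 0, "ax": 0, "ay": 0, "az": 0, "hand": 0}, {"x": 1, "y": 0, "z": 0, "ax": 0, "ay": 0, "az": 0, "hand": 0}, {"x": 0, "y": 0, "z": 0, "ax": 0, "ay": 0, "az": 0, "hand": 0}])

```text
t: 21.95
eef_pos: [0.5371, -0.029, 0.196]
eef_rot: [[0.334, 0.881, 0.335], [0.622, -0.473, 0.623], [0.708, 0.0, -0.706]]
ft_force: [-0.4, 0.1, -1.4]
gripper_width: 0.0176
```

```bash
python3 - <<'E'
from h import *
delta(ins(.14),RI);s=state();print(s["eef_rot"].T@s["ft_force"])
E
```

```text
pos [ 0.537 -0.029  0.196] shift cm [10.251  0.04   0.003] turn [-0.    -0.001  0.001]
[-1.037 -0.408  0.955]
```

Emit:
drive_tool(deltas=[{"x": 1, "y": 0, "z": 0, "ax": 0, "ay": 0, "az": 0, "hand": 0}, {"x": 1, "y": 0, "z": 0, "ax": 0, "ay": 0, "az": 0, "hand": 0}, {"x": 1.2, "y": 0, "z": 0, "ax": 0, "ay": 0, "az": 0, "hand": 0}, {"x": 1.2, "y": 0, "z": 0, "ax": 0, "ay": 0, "az": 0, "hand": 0}, {"x": 1.2, "y": 0, "z": 0, "ax": 0, "ay": 0, "az": 0, "hand": 0}, {"x": 1.2, "y": 0, "z": 0, "ax": 0, "ay": 0, "az": 0, "hand": 0}, {"x": 1.2, "y": 0, "z": 0, "ax": 0, "ay": 0, "az": 0, "hand": 0}, {"x": 1.2, "y": 0, "z": 0, "ax": 0, "ay": 0, "az": 0, "hand": 0}, {"x": 1.2, "y": 0, "z": 0, "ax": 0, "ay": 0, "az": 0, "hand": 0}, {"x": 0, "y": 0, "z": 0, "ax": 0, "ay": 0, "az": 0, "hand": 0}])

```text
t: 23.2
eef_pos: [0.572, 0.0358, 0.2695]
eef_rot: [[0.334, 0.881, 0.335], [0.623, -0.473, 0.623], [0.708, 0.0, -0.707]]
ft_force: [-0.2, -0.4, -1.0]
gripper_width: 0.017
```

```bash
python3 - <<'E'
from h import *
delta(ins(.19),RI);s=state();print(s["eef_rot"].T@s["ft_force"])
E
```

```text
pos [0.572 0.036 0.269] shift cm [ 4.855  0.035 -0.007] turn [-0.    -0.001  0.001]
[-1.017  0.037  0.328]
```

Emit:
drive_tool(deltas=[{"x": 2, "y": 0, "z": 0, "ax": 0, "ay": 0, "az": 0, "hand": 0}, {"x": 3, "y": 0, "z": -1, "ax": 0, "ay": 0, "az": 0, "hand": 0}, {"x": 3, "y": 0, "z": -2, "ax": 0, "ay": 0, "az": 0, "hand": 0}, {"x": 2, "y": 0, "z": -1, "ax": 0, "ay": 0, "az": 0, "hand": 0}, {"x": 0, "y": 0, "z": 0, "ax": 0, "ay": -0.13, "az": 0, "hand": 0}, {"x": 0, "y": 0, "z": 0, "ax": 0, "ay": -0.13, "az": 0, "hand": 0}, {"x": 0, "y": 0, "z": 0, "ax": 0, "ay": -0.13, "az": 0, "hand": 0}, {"x": 0, "y": 0, "z": 0, "ax": 0, "ay": -0.13, "az": 0, "hand": 0}, {"x": 0, "y": 0, "z": 0, "ax": 0, "ay": -0.13, "az": 0, "hand": 0}, {"x": 0, "y": 0, "z": 0, "ax": 0, "ay": -0.13, "az": 0, "hand": 0}])

```text
t: 24.45
eef_pos: [0.5918, 0.072, 0.3679]
eef_rot: [[0.475, 0.88, 0.0], [0.88, -0.475, 0.001], [0.001, -0.001, -1.0]]
ft_force: [0.1, -0.2, -2.2]
gripper_width: 0.0172
```

Emit:
drive_tool(deltas=[{"x": 0, "y": 0, "z": 0, "ax": 0, "ay": 0, "az": 0, "hand": 0}, {"x": 0, "y": 0, "z": 0, "ax": 0, "ay": 0, "az": 0, "hand": 0}, {"x": 0, "y": 0, "z": 0, "ax": 0, "ay": 0, "az": 0, "hand": 0}, {"x": 0, "y": 0, "z": 0, "ax": 0, "ay": 0, "az": 0, "hand": 0}])

```text
t: 24.95
eef_pos: [0.5916, 0.0713, 0.3682]
eef_rot: [[0.476, 0.88, 0.003], [0.879, -0.476, 0.007], [0.007, -0.001, -1.0]]
ft_force: [-0.2, -0.4, -1.0]
gripper_width: 0.017
```

```bash
python3 - <<'E'
from h import *
s=state();print(s["t"],s["eef_pos"],s["eef_rot"],s["ft_force"],s["gripper_width"],s["joint_vel"])
a=capture("scene");b=capture("top")
cv2.imwrite("pics/f1s.png",a[:,:,::-1])
R=s["eef_rot"];g=s["eef_pos"]-.019*R[:,2];tip=g-.1765*R[:,0];col=g-.0565*R[:,0];mid=g-.1*R[:,0]
z=lambda im,x,y,w,h,k:cv2.resize(im[y:y+h,x:x+w,::-1],None,fx=k,fy=k,interpolation=cv2.INTER_CUBIC)
u,v=proj("scene",mid).astype(int);u2,v2=proj("top",mid).astype(int)
cv2.imwrite("pics/f1.png",np.hstack([z(a,u-45,v-60,90,150,4),z(b,u2-50,v2-75,100,150,4)]))
for p in(col,tip):print(p,(proj("scene",p)-[u-45,v-60])*4,(proj("top",p)-[u2-50,v2-75])*4)
E
```

```text
24.95 [0.59163889 0.07128672 0.36817828] [[ 4.75856392e-01  8.79518124e-01  2.92646861e-03]
 [ 8.79492818e-01 -4.75864994e-01  6.69999300e-03]
 [ 7.28536924e-03 -6.14426370e-04 -9.99973273e-01]] [-0.16626867 -0.39294498 -0.99602022] 0.016980162267208436 [-0.21017191  0.31870601 -0.30721337 -0.26800385  0.0714496   0.19386737
 -0.08884176]
[0.5646974  0.02146808 0.38676615] [242.62880033 190.76093807] [119.70548972 261.99471907]
[ 0.50759464 -0.08407106  0.38589191] [ 70.41997378 337.34937029] [346.05093855 374.17847408]
```

View pics/f1.png

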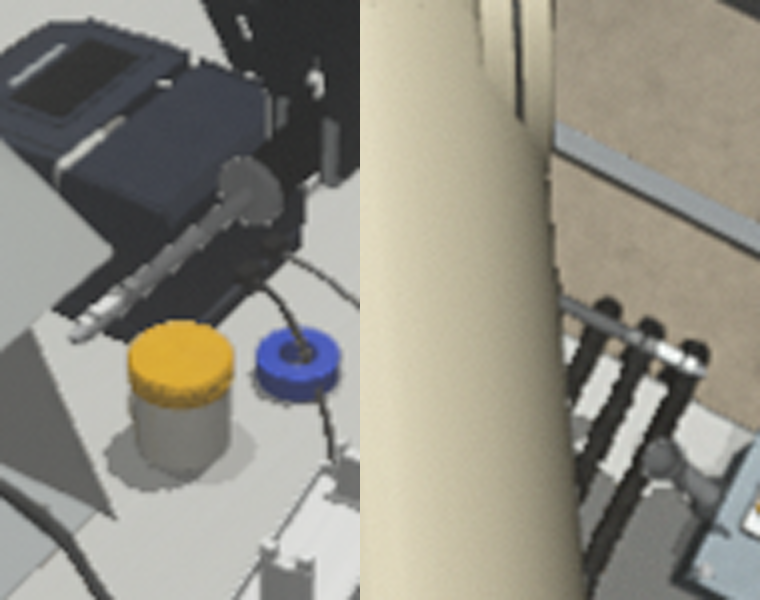

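View pics/f1s.png

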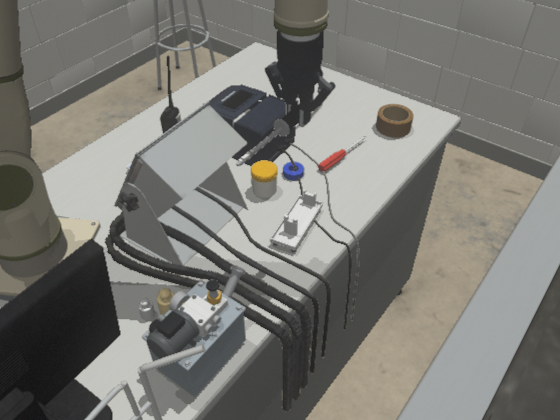

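```bash
python3 -c "
from bench import *
s=state();print(s['t'],s['eef_pos'],s['gripper_width'],abs(s['joint_vel']).max());print(finish_job())"
```

```text
25.05 [0.59171099 0.07184244 0.36805285] 0.017521819201268597 0.3749628736446339
the job is handed in; nothing more can be done
None
```

The oil-level reading was done and the job handed in at about 25 s of the 66 s allowed. `finish_job()` gives no verdict, so what follows comes from my own readings.

- **Relief plunger:** I pushed it to its hard stop with closed fingers. The TCP (fingertip point) stopped at z = 0.170 m under 23 N and stayed there for over 1.2 s. The later pictures show the knob up again.
- **Dip rod:** I gripped it by the handle at 60 N and slid it down the tube without side forces. It stopped firmly within 1 mm of the expected collar position under about 12 N. I held it seated for about 0.5 s, then drew it straight out.
- **Final state:** The rod is held with the fingers 17 mm apart, level to within about 0.5° with its notched face up. It is at z ≈ 0.386 m, with the tip about 0.24 m from the tube's mouth. The arm is at rest apart from under 0.4°/s of joint jitter. In the last picture the rod is clear of everything, and the jar and tape look unmoved.

**Disagreements:** Triangulating the tube mouth from the two cameras gave it 3–5 mm below the stated 143 mm. I used the stated height, and the fit confirmed it. My first pick of the rod tip in the top view was off by about 33 mm and was corrected before I used it.

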